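# Centre the jar on the counting scale

## Robot

A 7-joint arm with a two-finger parallel gripper is mounted at the origin on the work surface; the furniture and walls round the work are solid. World frame = base frame: x ahead of the robot, y to its left, z up, the work surface at z = 0. Lengths are in m, angles in rad, forces in N, time in s.
With the tool pointing down it reaches from about 0.425 to 0.925 m from the base axis. Payload 6.8 kg.
Tool frame: the origin (TCP) lies on the centre line of the jaws, within the pads' length; the fingertips stand bot.tip_reach ahead of it and the grasp point (between the pads) lies 3 mm ahead of it (bot.tip_reach is the distance from the TCP to the fingertips, in m); z points along the fingers, y is the line along which they close (so a half turn about z gives the same grasp; the last joint's range is limited). The gripper opens to 85 mm and grips with 20 to 120 N. Pads are 22 mm wide; open, the fingers measure 114 mm over their backs; the gripper's body (76 mm by 85 mm) begins 54 mm behind the grasp point. The pads swing forward as they close: fully open they stand 13 mm farther back than shut.
Start: joints at [-1.26, 0.477, 0.022, 1.555, -0.011, 1.109, -0.083], TCP at [0.274, 0.617, 0.253] pointing down, gripper open.
Joint ranges: [-2.96, 2.96], [-0.34, 2.1], [-1.41, 1.46], [0.24, 2.44], [-1.37, 4.51], [0.17, 1.92], [-2.96, 2.96]. Speed limits (rad/s): [2.39, 2.39, 3.14, 3.14, 3.14, 3.14, 3.14].

## Interface

Orientations are given as a unit quaternion [w, x, y, z].
In Python, from station import bot gives the robot as it stands.
- The arm moves only by the tool jog_arm, never from a script. Its argument "deltas" is a list of rows, each a list of 7 numbers: the shift along the world's x, y, z in m, then the turn, a rotation vector about the world's x, y, z in rad, then the opening, from 0 (shut) to 1 (fully open). In form: [[x, y, z, rx, ry, rz, grip], ...]. A call has 1 to 10 rows; each row shifts and turns the commanded pose from where the row before left it; what a row does not reach is not made up. A row lasts 1/10 s, in which the tool goes at most 50 mm and 8.59 degrees, less where a joint would pass 70% of its speed; a pose out of reach is approached as far as the arm can. A call with a gripper value outside its range is refused whole. The fingers move at their own pace and stop on an object; "newtons" is the grip in N (left out, the last holds). Time passes only in rows, so rows that do not move let the fingers close. It gives the time, the measured TCP pose, the force, the opening and the grip force at its end, in the units of the state.
- bot.get_obs(): the state, without advancing time (a new reading comes with each control period).
- bot.read_camera(name): name is "side" or "top"; returns a dict with "img" (400x640x3 uint8, red, green, blue), "K" (3x3 intrinsics, pixels), "eye" and "attitude" of the camera in the world. Camera axes: x right, y down, z forward; pixel columns grow to the right and rows downward; lengths in m; the calibration is good to about 2 mm. A picture is of the moment at which its call begins. There is no depth.
- bot.hand_in(): hands the job in; it is judged then, once.
The state is a dict: "t": time; "q": joint angles; "joint_vel": joint speeds; "joint_torque": joint torques, N m; "eef_pos": TCP position; "tool_rot": TCP orientation; "contact_force": force on the tool from outside, world axes, zero at the start; "torque": the same for the moment, N m; "gripper_width": opening from 0.0 (shut) to 1.0 (fully open); "grasp_force": force on a finger pad.
Only numpy, scipy, OpenCV 4.12 (cv2) and the standard library are available. Lean on these libraries where they do the work, as an engineer would, in place of code of your own. Each camera call takes 0.05 s, during which the arm holds its last target. There are 200 camera calls.

## Task

The washer jar stands well off-centre on the small round pan of the counting scale and hangs over its edge, so the count would read wrong. Nudge it gently with the fingertips, without gripping or lifting it, until it stands upright in the middle of the pan with an even ring of pan showing all round; do not tip it or knock it off, and leave the tin, tape measure and bolt beside the scale where they are.

Things in the scene. Friction and masses are not known exactly. Their poses are not given: they have to be found in the camera images.
- washer_jar: White round jar with red screw lid, loose, 78 mm tall, about 0.16 kg. Body 56 mm in diameter up to 62 mm; lid above it 60 mm in diameter (2 mm proud of the body all round). Origin: centre of its underside; z up. Friction on the pan about 0.35: it slides under about 0.6 N. It tips if pushed high or fast; a slow push (3 cm/s or less) in its lower half slides it.
- pan_top (a point): Centre of the top face of the scale's round polished steel pan: 72 mm in diameter, 6 mm thick, flat, no rim, top 60 mm above the bench; it does not move. z is up, x points away from the scale's display. At the start the jar's axis is 17 to 27 mm from this point, to its left as seen from the display (+y).
- scale: The counting scale, fixed to the bench. Origin on the bench under the pan's centre, axes as pan_top. Below the pan, which stands on a thin stem, is its grey body, 36 mm high (key panel and bubble level up to 42 mm), reaching from the origin 57 mm to +x, 109 mm to -x (display and keys) and 62 mm to each side.
- grease_tin: White tin with a blue lid, loose, 68 mm in diameter, 56 mm tall, on the bench beside the scale. Origin: centre of its underside. Leave it alone.
- tape_measure: Yellow and black tape measure, loose, 32 x 77 x 68 mm (x, y, z), on the bench on the other side of the scale. Origin: centre of its underside. Leave it alone.
- hex_bolt: Steel hex bolt standing on its head, loose, 19 mm wide, 61 mm tall, on the bench behind the scale. Origin: centre of its underside. Leave it alone.
Things that resemble listed ones, but are neither listed nor needed, are in the scene too. What is shaped like the washer_jar but pink is not meant.

How it is judged:
By the outcome, as a careful person would: the job done as asked, in the order asked, and still so for the second after the job is handed in, with the robot touching nothing.
It also fails if it takes over 48 s, if anything falls off the work surface, if the arm or the gripper's body presses on something with over 40 N, if the wrist force passes 120 N, or if a joint passes its speed limit or range.

## Working session

There is one attempt and no reset: what is moved stays moved. The work goes in short steps, Python scripts to look and compute and a tool call to move; the robot and the scene stay as the last step left them, time stands still between calls to the robot, and variables do not carry over. Pictures are saved under pics/ and viewed, at most 10 in all, crops included, and the job is handed in when it is done.

Besides the shell and the picture viewer there is one more tool, called after "Call:" as name(argument=value, ...), one argument or row to a line, values as JSON. jog_arm: Moves the arm, as the interface text tells. Its arguments: {"type":"object","properties":{"deltas":{"type":"array"},"newtons":{"type":"number"}},"required":["deltas"]}

```bash
mkdir -p pics; cat > h.py <<'E'
import numpy as np, cv2
from scipy.spatial.transform import Rotation as R
from station import bot
def cam(n):
    c=bot.read_camera(n); return c
def rot(c):
    a=np.array(c["attitude"]); return a if a.shape==(3,3) else R.from_quat(a,scalar_first=True).as_matrix()
def ray(c,u,v):
    d=rot(c)@np.linalg.inv(c["K"])@np.array([u,v,1.]); return np.array(c["eye"]),d
def onz(c,u,v,z):
    e,d=ray(c,u,v); return e+d*(z-e[2])/d[2]
def proj(c,p):
    x=np.array(c["K"])@rot(c).T@(np.array(p)-c["eye"]); return x[:2]/x[2]
E
python3 - <<'E'
from h import *
for n in("side","top"):
    c=cam(n); cv2.imwrite(f"pics/{n}0.png",c["img"][:,:,::-1]); print(n,c["eye"],rot(c).round(3).tolist(),c["K"])
o=bot.get_obs(); print(bot.tip_reach,o)
E
```

```text
side [ 0.51265136 -0.55957194  0.61797237] [[1.0, 0.002, -0.02], [0.016, -0.638, 0.77], [-0.011, -0.77, -0.638]] [[430.48025661   0.         316.8595987 ]
 [  0.         430.48025661 199.81619842]
 [  0.           0.           1.        ]]
top [0.38525081 0.07573674 0.91497966] [[0.022, -0.994, 0.107], [-0.999, -0.019, 0.029], [-0.027, -0.108, -0.994]] [[382.19197676   0.         325.06019248]
 [  0.         382.19197676 197.72338598]
 [  0.           0.           1.        ]]
0.022 {'t': 0.1, 'q': array([-1.26006925,  0.47775723,  0.02235094,  1.55634384, -0.01151936,
        1.1092788 , -0.0831065 ]), 'joint_vel': array([ 2.08289839e-05, -3.12003282e-03, -1.01704418e-03, -2.53712418e-03,
        1.26374865e-03,  9.24441404e-04, -3.78648973e-04]), 'joint_torque': array([ 4.53101413e-03, -5.97766507e+01,  1.61363393e+00, -2.81960750e+01,
        1.28138423e-02,  4.98813213e-03,  1.62173916e-05]), 'eef_pos': array([0.27432295, 0.61620701, 0.25240006]), 'tool_rot': array([-1.19156036e-04,  2.07887385e-01,  9.78152415e-01, -8.20959417e-04]), 'contact_force': array([-0.57022249,  0.09259723,  0.1780392 ]), 'torque': array([-0.02221458,  0.03815614, -0.0568624 ]), 'grasp_force': 0.0, 'gripper_width': 0.997801895335379}
```

View pics/side0.png

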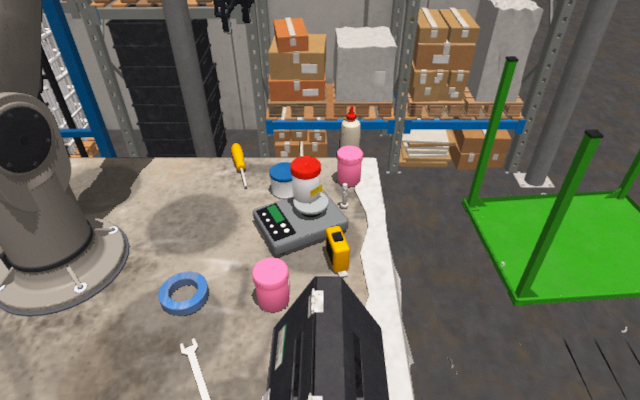

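View pics/top0.png

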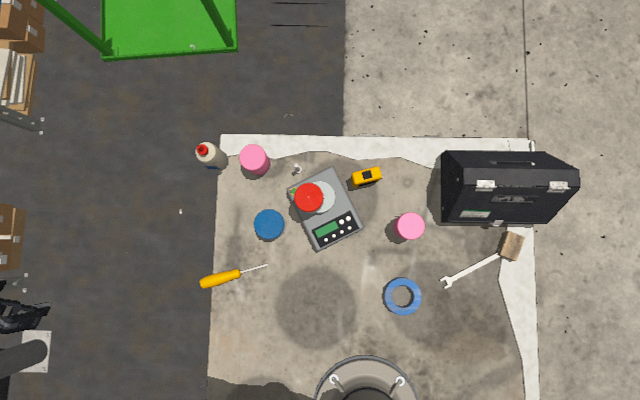

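The jar with the red lid is at top (309,197) and side (306,180), on the pan seen at top (323,197). The pink jars at top (253,159) and (410,226) and the red-capped bottle at (207,152) are not meant, because only the first is white with a red lid and stands on the scale. I'll confirm with a crop and measure.

```bash
cat >> h.py <<'E'
def circ(c,pts,z):
    P=np.array([onz(c,u,v,z)[:2] for u,v in pts]); A=np.c_[2*P,np.ones(len(P))]
    s=np.linalg.lstsq(A,(P**2).sum(1),rcond=None)[0]; return s[:2],np.sqrt(s[2]+s[:2]@s[:2])
def lid(c,roi):
    x0,y0,x1,y1=roi; h=cv2.cvtColor(c["img"][y0:y1,x0:x1],cv2.COLOR_RGB2HSV)
    m=(((h[...,0]<8)|(h[...,0]>172))&(h[...,1]>150)&(h[...,2]>90)).astype(np.uint8)
    k=max(cv2.findContours(m,0,cv2.CHAIN_APPROX_NONE)[0],key=cv2.contourArea)
    return k[:,0]+[x0,y0]
E
python3 - <<'E'
from h import *
t=cam("top"); s=cam("side")
k=lid(t,(270,160,370,260)); print(cv2.minEnclosingCircle(k.astype(np.float32)), circ(t,k,.138))
k2=lid(s,(270,140,350,240)); print(cv2.boundingRect(k2.astype(np.int32)))
a=cv2.resize(t["img"][155:260,270:390],None,fx=5,fy=5,interpolation=cv2.INTER_CUBIC)
b=cv2.resize(s["img"][140:260,240:360],None,fx=4.4,fy=4.4,interpolation=cv2.INTER_CUBIC)
cv2.imwrite("pics/ct.png",a[:,:,::-1]);cv2.imwrite("pics/cs.png",b[:,:,::-1])
E
```

```text
((308.13934326171875, 197.0901641845703), 14.435757637023926) (array([0.46969044, 0.1331395 ]), np.float64(0.028692667163559976))
(291, 156, 30, 23)
```

View pics/ct.png

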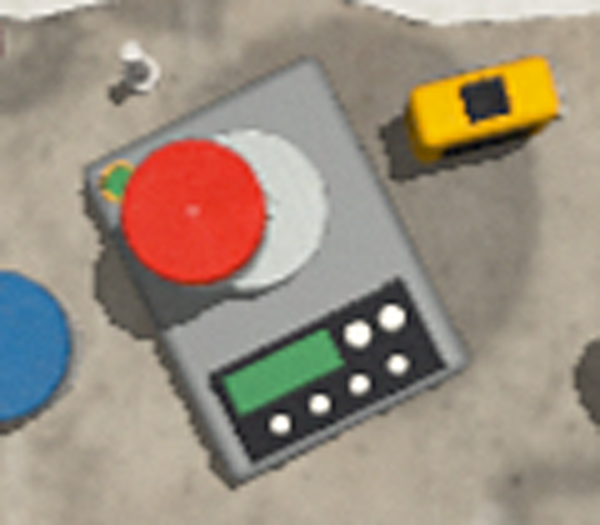

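View pics/cs.png

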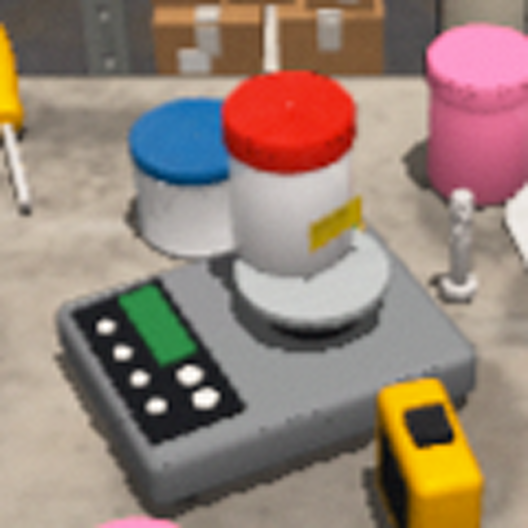

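The crops confirm it: a white jar with a red lid and yellow label, overhanging the pan to the left as seen from the display. The pan's free arc in the top crop runs (245,130)–(326,210)–(255,290).

```bash
python3 - <<'E'
from h import *
t=cam("top"); s=cam("side")
f=lambda x,y:((x+.5)/5-.5+270,(y+.5)/5-.5+155)
g=lambda x,y:((x+.5)/4.4-.5+240,(y+.5)/4.4-.5+140)
print("pan top",circ(t,[f(*p) for p in[(245,130),(290,147),(318,178),(326,210),(315,250),(290,278),(255,290)]],.06))
print("pan side",circ(s,[g(*p) for p in[(236,277),(245,294),(265,309),(300,318),(340,313),(372,297),(388,273),(380,250)]],.058))
k2=lid(s,(270,140,350,240)); top=[p for p in k2 if p[1]<=165]
print("lid side",circ(s,top,.138),"lid top",circ(t,lid(t,(270,160,370,260)),.138))
a=[onz(t,*f(*p),.036)[:2] for p in[(90,165),(308,58),(465,360),(235,487)]]
print("body corners",np.round(a,4).tolist()); x=a[1]-a[2]; print("xdir",x/np.hypot(*x)); x=a[0]-a[3]; print(x/np.hypot(*x))
print("tin",onz(t,270,224,.056),"bolt",onz(t,298,168,.061))
E
```

```text
pan top (array([0.47932164, 0.11545852]), np.float64(0.03633269280967523))
pan side (array([0.48211841, 0.11447091]), np.float64(0.03500099886056941))
lid side (array([0.47349431, 0.12974174]), np.float64(0.0277182838960781)) lid top (array([0.46970132, 0.13309007]), np.float64(0.02866721013258664))
body corners [[0.5021, 0.1891], [0.5543, 0.0887], [0.4153, 0.0139], [0.3552, 0.1179]]
xdir [0.88083865 0.4734166 ]
[0.89983513 0.43623014]
tin [0.41597131 0.22352738 0.056     ] bolt [0.54409462 0.16361094 0.061     ]
```

Call:
jog_arm(
  deltas=[
    [0.008,-0.021,0,0,0,-0.066,0.42],
    [0.008,-0.021,0,0,0,-0.066,0.42],
    [0.008,-0.021,0,0,0,-0.066,0.42],
    [0.008,-0.021,0,0,0,-0.066,0.42],
    [0.008,-0.021,0,0,0,-0.066,0.42],
    [0.008,-0.021,0,0,0,-0.066,0.42],
    [0.008,-0.021,0,0,0,-0.066,0.42],
    [0.008,-0.021,0,0,0,-0.066,0.42],
    [0.008,-0.021,0,0,0,-0.066,0.42],
    [0.008,-0.021,0,0,0,-0.066,0.42],
  ],
)

```text
t: 1.3
eef_pos: [0.3548, 0.4057, 0.2534]
tool_rot: [-0.0, 0.515, 0.857, 0.0]
contact_force: [0.4, -0.7, 0.5]
gripper_width: 0.417
grasp_force: 0.0
```

Call:
jog_arm(
  deltas=[
    [0.008,-0.02,-0.005,-0.038,-0.021,0,0.42],
    [0.008,-0.02,-0.005,-0.038,-0.021,0,0.42],
    [0.008,-0.02,-0.005,-0.038,-0.021,0,0.42],
    [0.008,-0.02,-0.005,-0.038,-0.021,0,0.42],
    [0.008,-0.02,-0.005,-0.038,-0.021,0,0.42],
    [0.008,-0.02,-0.005,-0.038,-0.021,0,0.42],
    [0.008,-0.02,-0.005,-0.038,-0.021,0,0.42],
    [0.008,-0.02,-0.005,-0.038,-0.021,0,0.42],
    [0.008,-0.02,-0.005,-0.038,-0.021,0,0.42],
    [0,0,0,0,0,0,0.42],
  ],
)

```text
t: 2.3
eef_pos: [0.4263, 0.2242, 0.2076]
tool_rot: [0.168, 0.505, 0.841, -0.099]
contact_force: [-0.2, 1.1, -0.0]
gripper_width: 0.422
grasp_force: 0.0
```

Call:
jog_arm(
  deltas=[
    [0.002,-0.005,-0.015,0,0,0,0.42],
    [0.002,-0.005,-0.015,0,0,0,0.42],
    [0.002,-0.005,-0.015,0,0,0,0.42],
    [0.002,-0.005,-0.015,0,0,0,0.42],
    [0.002,-0.005,-0.015,0,0,0,0.42],
    [0.001,-0.005,-0.015,0,0,0,0.42],
    [0,0,-0.01,0,0,0,0.42],
    [0,0,-0.01,0,0,0,0.42],
    [0,0,0,0,0,0,0.42],
  ],
)

```text
t: 3.2
eef_pos: [0.4371, 0.1971, 0.0975]
tool_rot: [0.168, 0.504, 0.842, -0.098]
contact_force: [0.6, 0.4, 0.4]
gripper_width: 0.42
grasp_force: 0.0
```

```bash
python3 - <<'E'
from h import *
t=cam("top"); s=cam("side")
print("lid side",circ(s,[p for p in lid(s,(270,140,350,240)) if p[1]<=165],.138),"lid top",circ(t,lid(t,(270,160,370,260)),.138))
a=cv2.resize(t["img"][140:250,250:350],None,fx=4,fy=4,interpolation=cv2.INTER_CUBIC)
b=cv2.resize(s["img"][130:240,250:350],None,fx=4,fy=4,interpolation=cv2.INTER_CUBIC)
cv2.imwrite("pics/c2.png",np.hstack([a,b])[:,:,::-1]);o=bot.get_obs();print(o["eef_pos"],o["t"])
E
```

```text
lid side (array([0.47325368, 0.12945456]), np.float64(0.028043418384894398)) lid top (array([0.4697484 , 0.13310535]), np.float64(0.028642603308296617))
[0.43759879 0.19720821 0.09845038] 3.3
```

View pics/c2.png

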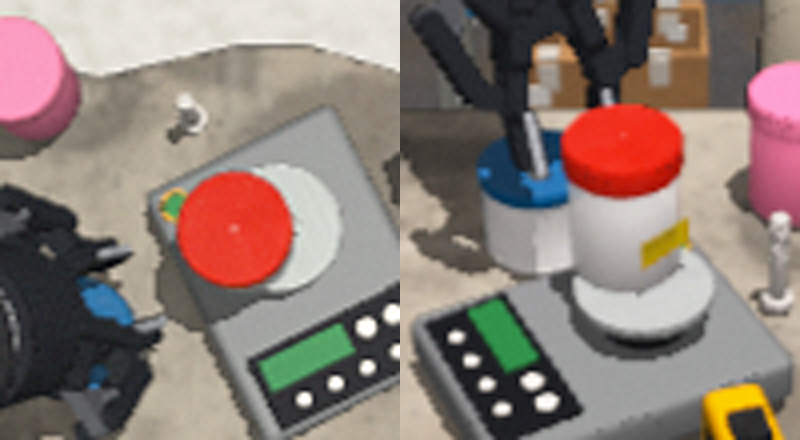

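The top view (left half) shows both fingertips at (128,252) and (160,325), aimed at the jar at (235,228). The side view (right half) shows the tips low beside the jar and clear of the tin.

Call:
jog_arm(
  deltas=[
    [0.001,-0.005,-0.002,0,0,0,0.42],
    [0.0024,-0.0044,0,0,0,0,0.42],
    [0.0024,-0.0044,0,0,0,0,0.42],
    [0.0024,-0.0044,0,0,0,0,0.42],
    [0.001,-0.0018,0,0,0,0,0.42],
    [0.001,-0.0018,0,0,0,0,0.42],
    [0.001,-0.0018,0,0,0,0,0.42],
    [0.001,-0.0018,0,0,0,0,0.42],
    [0.001,-0.0018,0,0,0,0,0.42],
    [0.001,-0.0018,0,0,0,0,0.42],
  ],
)

```text
t: 4.3
eef_pos: [0.4518, 0.1676, 0.0963]
tool_rot: [0.168, 0.504, 0.842, -0.098]
contact_force: [0.4, 0.4, -0.5]
gripper_width: 0.419
grasp_force: 0.0
```

```bash
cat > look.py <<'E'
from h import *
t=cam("top"); s=cam("side")
k2=lid(s,(270,140,370,240)); y=k2[:,1].min()
print("lid side",circ(s,[p for p in k2 if p[1]<=y+9],.138),"lid top",circ(t,lid(t,(270,160,370,260)),.138))
o=bot.get_obs();print(o["eef_pos"],o["t"],o["contact_force"])
E
python3 look.py
```

```text
lid side (array([0.47320078, 0.12933845]), np.float64(0.02817440191050863)) lid top (array([0.46969759, 0.1331891 ]), np.float64(0.02871832724856582))
[0.45180333 0.16736112 0.09633815] 4.4 [-0.24408545  0.84859244 -0.80854949]
```

Call:
jog_arm(
  deltas=[
    [0.001,-0.0018,0,0,0,0,0.42],
    [0.001,-0.0018,0,0,0,0,0.42],
    [0.001,-0.0018,0,0,0,0,0.42],
    [0.001,-0.0018,0,0,0,0,0.42],
    [0.001,-0.0018,0,0,0,0,0.42],
    [0.001,-0.0018,0,0,0,0,0.42],
    [0,0,0,0,0,0,0.42],
  ],
)

```text
t: 5.1
eef_pos: [0.4578, 0.1565, 0.0963]
tool_rot: [0.168, 0.504, 0.842, -0.098]
contact_force: [-0.2, 0.2, -0.3]
gripper_width: 0.422
grasp_force: 0.2
```

```bash
python3 look.py
```

```text
lid side (array([0.47826814, 0.1211484 ]), np.float64(0.0274587947098064)) lid top (array([0.47502569, 0.12327621]), np.float64(0.02866110928297598))
[0.45774067 0.15667142 0.09632531] 5.2 [ 0.41967057  0.40672282 -0.16996097]
```

Call:
jog_arm(
  deltas=[
    [0.001,-0.0018,0,0,0,0,0.42],
    [0.001,-0.0018,0,0,0,0,0.42],
    [0.001,-0.0018,0,0,0,0,0.42],
    [0,0,0,0,0,0,0.42],
  ],
)

```text
t: 5.6
eef_pos: [0.4608, 0.1511, 0.0963]
tool_rot: [0.168, 0.504, 0.842, -0.098]
contact_force: [0.1, 0.9, -0.5]
gripper_width: 0.42
grasp_force: 0.2
```

```bash
python3 look.py; python3 - <<'E'
from h import *
t=cam("top"); s=cam("side")
a=cv2.resize(t["img"][165:240,280:350],None,fx=6,fy=6,interpolation=cv2.INTER_CUBIC)
b=cv2.resize(s["img"][155:230,280:340],None,fx=6,fy=6,interpolation=cv2.INTER_CUBIC)
cv2.imwrite("pics/c3.png",np.hstack([a,b])[:,:,::-1])
E
```

```text
lid side (array([0.48145852, 0.11491791]), np.float64(0.02780360501641402)) lid top (array([0.47816086, 0.11811848]), np.float64(0.02874124060574733))
[0.46074156 0.15124072 0.09633312] 5.7 [ 0.56637413 -0.17474911  0.12903725]
```

View pics/c3.png

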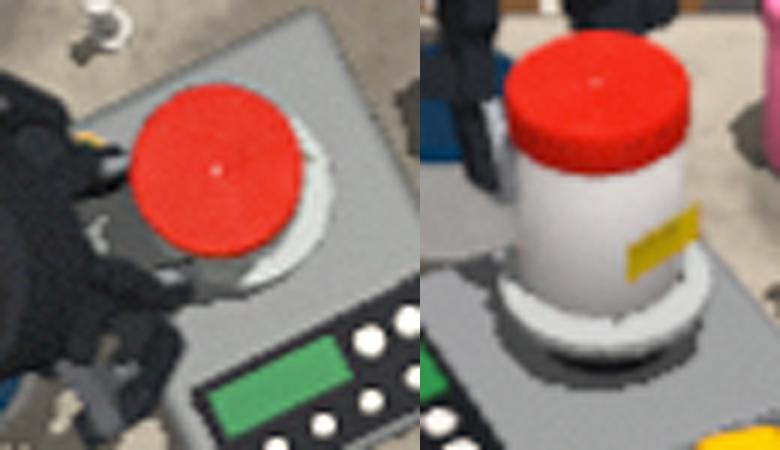

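The top half shows the jar nearly on the pan with the ring wider at lower right. The side half shows the pan edges at x = 500 and 712, with the jar body between 517 and 690. I'll nudge about 2 mm more, then back off for a clean look.

Call:
jog_arm(
  deltas=[
    [0.0005,-0.0009,0,0,0,0,0.42],
    [0.0005,-0.0009,0,0,0,0,0.42],
    [0,0,0,0,0,0,0.42],
    [-0.001,0.002,0,0,0,0,0.42],
    [-0.0024,0.0044,0,0,0,0,0.42],
    [-0.004,0.009,0,0,0,0,0.42],
    [-0.006,0.012,0.005,0,0,0,0.42],
    [-0.008,0.018,0.02,0,0,0,0.42],
    [-0.008,0.018,0.02,0,0,0,0.42],
    [0,0,0,0,0,0,0.42],
  ],
)

```text
t: 6.8
eef_pos: [0.4323, 0.2182, 0.1433]
tool_rot: [0.168, 0.502, 0.843, -0.094]
contact_force: [0.2, 0.8, 0.8]
gripper_width: 0.421
grasp_force: 0.0
```

```bash
python3 look.py; python3 - <<'E'
from h import *
t=cam("top"); s=cam("side")
a=cv2.resize(t["img"][170:230,285:345],None,fx=6,fy=6,interpolation=cv2.INTER_CUBIC)
b=cv2.resize(s["img"][165:225,280:340],None,fx=7,fy=7,interpolation=cv2.INTER_CUBIC)
cv2.imwrite("pics/c4.png",np.hstack([cv2.resize(a,(380,380)),cv2.resize(b,(380,380))])[:,:,::-1])
E
```

```text
lid side (array([0.48225624, 0.1121966 ]), np.float64(0.028022851524150145)) lid top (array([0.47880162, 0.11653084]), np.float64(0.028664404239899938))
[0.43203861 0.21408844 0.14153165] 6.9 [-0.10340991 -0.4769166  -0.28171268]
```

View pics/c4.png

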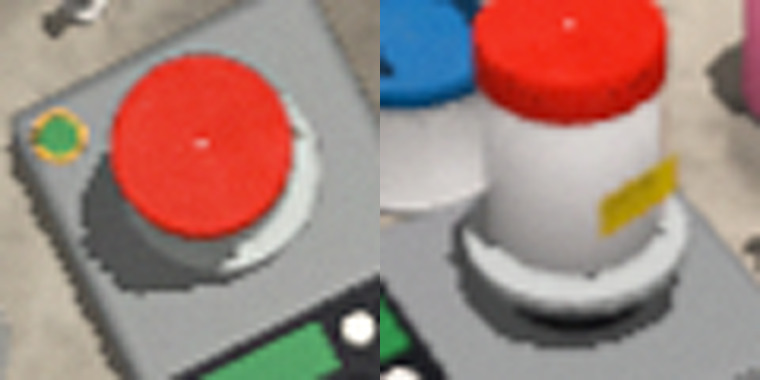

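The jar is upright and looks near the middle. The side view shows pan edges at x = 465 and 688, with the jar base between 490 and 660. I'll refit the pan circle from the saved first pictures, with the radius fixed at 36 mm.

```bash
python3 - <<'E'
from h import *
from scipy.optimize import least_squares
t=cam("top"); s=cam("side")
def fit(c,img,z,c0,angs):
    g=cv2.cvtColor(img,cv2.COLOR_BGR2GRAY).astype(np.float32); P=[]
    for a in np.radians(angs):
        r=np.arange(.029,.043,.0003); d=np.array([np.cos(a),np.sin(a)])
        uv=np.array([proj(c,[*(c0+d*q),z]) for q in r],np.float32)
        v=cv2.remap(g,uv[:,:1],uv[:,1:],cv2.INTER_LINEAR).ravel(); gr=np.convolve(v,[1]*4+[-1]*4,'valid')
        i=gr.argmin() if gr.min()<0 else 0   # bright inside -> dark outside
        P.append(c0+d*r[i+3]+0); 
    P=np.array(P); f=least_squares(lambda x:np.hypot(*(P-x).T)-.036,c0,loss="soft_l1",f_scale=.0008)
    return f.x.round(4),(np.hypot(*(P-f.x).T)*1e3).round(1)
c0=np.array([.480,.1153])
print(fit(t,cv2.imread("pics/top0.png"),.06,c0,range(-125,40,10)))
print(fit(s,cv2.imread("pics/side0.png"),.06,np.array([.482,.1145]),range(-20,20,8)))
n=s["img"][:,:,::-1].copy()
print(fit(t,t["img"][:,:,::-1].copy(),.06,c0,range(-120,20,10)))
# side: jar body edges rows -> axis column vs pan centre projection
for z in(.08,.09,.10):
    for X in(c0,):
        u,v=proj(s,[.4805,.114,z]); row=n[int(round(v))].astype(int).sum(1)/3; sub=row[int(u)-26:int(u)+27]; print(z,u.round(1),int(u)-26,sub.astype(int).tolist())
E
```

```text
(array([0.4797, 0.1151]), array([35.3, 36.5, 36.2, 35.7, 35.7, 36.7, 36.1, 35.6, 35.9, 36. , 36. ,
       35.5, 36.7, 36.5, 35.3, 37.1, 32.3]))
(array([0.4814, 0.1127]), array([36.5, 35.8, 35.5, 35.7, 36.6]))
(array([0.4799, 0.1148]), array([36.1, 35.4, 35.7, 35.1, 35.7, 37.3, 35.8, 36.5, 39.8, 40.5, 34. ,
       35. , 36.3, 32.1]))
0.08 309.3 283 [192, 195, 193, 195, 198, 201, 204, 207, 208, 209, 206, 203, 201, 177, 162, 163, 168, 168, 174, 179, 182, 187, 190, 193, 195, 196, 197, 199, 200, 200, 200, 200, 198, 196, 195, 191, 187, 175, 149, 121, 111, 111, 112, 133, 164, 176, 172, 171, 173, 174, 174, 169, 165]
0.09 309.2 283 [179, 183, 183, 183, 185, 188, 190, 191, 191, 191, 190, 190, 187, 169, 168, 173, 176, 180, 186, 189, 194, 196, 199, 202, 204, 204, 207, 210, 209, 208, 210, 210, 209, 209, 208, 205, 203, 197, 195, 195, 188, 165, 170, 174, 172, 177, 179, 177, 176, 171, 169, 157, 142]
0.1 309.0 283 [166, 166, 166, 160, 166, 174, 175, 173, 175, 175, 173, 176, 173, 168, 173, 176, 184, 189, 181, 169, 168, 148, 135, 120, 110, 94, 87, 105, 116, 117, 137, 165, 178, 187, 194, 205, 208, 208, 208, 207, 199, 169, 164, 172, 175, 176, 175, 172, 165, 157, 154, 152, 147]
```

Both views agree to within about 1.5 mm: the top view reads the jar off by (0.9, -1.4) mm and the side view by (-0.9, 0.5) mm. The gripper is clear, so I'm handing in.

```bash
python3 -c "
from station import bot
print(bot.hand_in())"
```

```text
the job is handed in; nothing more can be done
None
```

The washer jar stands upright in the middle of the pan, within about 1.5 mm of centre by both cameras; I kept the gripper clear of the tin, tape measure and bolt, and handed the job in at about 7 s.

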